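Chase the thread of a union nut on the bench thread chaser

ROBOT

A 6-joint arm with a two-finger parallel gripper is mounted at the origin on a cart in front of the work surface, level with it; the furniture and walls round the work are solid. World frame = base frame: x ahead of the robot, y to its left, z up, the work surface at z = 0. Lengths are in m, angles in degrees, forces in N, time in s.
With the tool pointing down it reaches from about 0.375 to 0.75 m from the base axis. Payload 9 kg.
Tool frame: the origin (TCP) lies where the fingers leave the gripper's body, on its centre line; the fingertips stand 73 mm ahead of it and the grasp point (between the pads) lies 54 mm ahead of it (robot.tip_reach is the distance from the TCP to the fingertips, in m); z points along the fingers, y is the line along which they close (so a half turn about z gives the same grasp; the last joint's range is limited). The gripper opens to 85 mm and grips with 20 to 120 N. Pads are 22 mm wide; open, the fingers measure 114 mm over their backs; the gripper's body (76 mm by 85 mm) begins 54 mm behind the grasp point. The pads swing forward as they close: fully open they stand 13 mm farther back than shut.
Start: joints at [-85.354, 5.964, 5.575, 89.605, 0, 77.527], TCP at [0.177, -0.573, 0.304] pointing down, gripper open.
Joint ranges: [-171.21, 171.21], [-48.23, 106.86], [-62.78, 66.21], [-105.2, 120.99], [-86.42, 89.51], [-180, 180]. Speed limits (degrees/s): [127.2, 127.2, 147.25, 180, 180, 180].

INTERFACE

Orientations are given as [roll, pitch, yaw] about the fixed x, y, z axes, in that order (R = Rz(yaw) Ry(pitch) Rx(roll)).
In Python, from plant import robot gives the robot as it stands. Calls block until the motion is done:
- robot.move_pose(position, orientation): joint-space move of the TCP to a pose.
- robot.line_to(position, vel=0.15, rotation=None, guard=None): straight line of the TCP; rotation=None keeps the orientation; vel is the mean speed in m/s. With guard (N) it stops when the force on the tool has changed by that much, and returns True; else False.
- robot.goto_joints(angles): joint-space move.
- robot.set_gripper(opening): finger opening in m; the grip force is fixed at half the most; returns when the fingers have stopped.
- robot.pause(seconds).
- robot.ik(position, orientation): joint angles nearest the present ones, or None.
- robot.observe(): the state.
- robot.grab_frame(name): name is "scene" or "top"; returns the picture (400x640x3 uint8, blue, green, red); there is no depth.
- robot.get_calibration(name): a dict with "vertical_fov" (degrees; the focal length in pixels is half the picture's height over the tangent of half this angle, whatever the lens; pixels are square), "cx", "cy" (the principal point, pixels), "k1" (the pictures are not rectified: a ray, as slopes to the right and down, at radius r is drawn at 1 + k1 r^2 times it, then the intrinsics apply), "rvec" (rotation vector, rad) and "tvec" (3), from world to camera coordinates, as OpenCV has them. Camera axes: x right, y down, z forward; pixel columns grow to the right and rows downward; lengths in m; the calibration is good to about 2 mm. A picture is of the moment at which its call begins. get_calibration takes no time and is no camera call.
A pose or a line that the arm cannot do raises robot.IKError and nothing moves.
- robot.job_done(): hands the job in; it is judged then, once.
The state is a dict: "time": time; "q": joint angles; "qvel": joint speeds; "joint_torque": joint torques, N m; "tool_pos": TCP position; "tcp_rot": TCP orientation; "ft_force": force on the tool from outside, world axes, zero at the start; "torque": the same for the moment, N m; "gripper_width": finger opening in m; "gripper_force": force on a finger pad.
Only numpy, scipy, OpenCV 4.12 (cv2) and the standard library are available. Lean on these libraries where they do the work, as an engineer would, in place of code of your own. Each camera call takes 0.05 s, during which the arm holds its last target. There are 200 camera calls.

TASK

Set the white hexagonal nut flat into the hexagonal nest of the thread chaser's shuttle and slide the shuttle home under the tap. Then crank the tap clockwise to full depth, until the brass collar on the spindle stands on the brass bush: about half a turn forward, only until you feel it tighten, then about a quarter turn back to free the packed flash, and on again. Never force the crank so that its slip clutch gives, leave the things round about alone, and leave the nut under the tap.

Things in the scene. Friction and masses are not known exactly. Their poses are not given: they have to be found in the camera images.
- chaser: Bench thread chaser: dark teal cast frame, fixed to the worktop, about 345 mm long (along its own y) and 160 mm deep. Origin on the worktop (z = 0) under the spindle axis; x points away from the robot to the column, y along the rails from the loading end to the spindle, z up. The column (x 64 to 108 mm, 130 mm high) and the arm (100 to 130 mm high) stay below the crank.
- nut: Loose white plastic hexagonal union nut, 40 mm across flats (46 mm over the corners), 24 mm high, with a 26 mm bore open at both ends. Origin at the centre of its underside; z along the bore; the x axis is square to a pair of flats, so other pairs lie at every 60 degrees. It stands upright on the worktop.
- nest (a point): Centre of the floor of the hexagonal nest on the shuttle, 34 mm above the worktop. The nest wall is black, 9 mm high, open at the top; inside it is 41.7 mm across flats at the floor and 43.9 mm at the rim. Its axes are parallel to the chaser's: one pair of its flats is square to the chaser's x. At the loading end it lies 130 mm from the spindle axis along -y of the chaser.
- shuttle (a joint): Travel of the aluminium shuttle along the chaser's +y, m: 0 at the loading end, 0.13 against its stop, with the nest exactly under the tap. About 2 N of friction; it stays where it is left.
- shuttle_knob (a point): Middle of the black upright knob on the shuttle (18 mm diameter, its top 10 mm above this point), 108 mm from the nest centre along -y of the chaser, 62 mm above the worktop. The shuttle plate under it is 34 mm above the worktop.
- spindle_axis (a point): Centre of the top face of the brass bush on the spindle axis, 135 mm above the worktop. The spindle is upright and fixed in place here.
- collar_face (a point): Centre of the underside of the brass collar on the spindle (31 mm diameter). It sinks with the tap and is 135 mm above the worktop when it stands on the bush (full depth), 7.6 mm higher at the start. Lead 8 mm per turn: clockwise seen from above moves it down.
- crank_knob (a point): Point on the axis of the black crank knob (20 mm diameter, 36 mm high, upright), 20 mm above its lower end and 16 mm below its top. The crank knob goes round the spindle axis at 40 mm radius, above everything else on the machine, spins freely on its own pin (so the gripper need not turn), and sinks with the tap.
- crank (a joint): Slip of the crank's slip clutch on the spindle, rad, positive when the crank has slipped clockwise; 0 at the start. It must stay within 0.5 either way, added up over the whole job. The clutch gives at about 12 N at the knob, along the circle.
- timer: White lab timer, 50 x 62 x 19 mm, loose bystander. Origin at the centre of its underside.
- amber_bottle: Small amber bottle, 40 mm diameter, 88 mm high, loose bystander behind the shuttle rails. Origin at the centre of its underside.
- strips: Small yellow carton of indicator strips, 42 x 72 x 18 mm, loose bystander beside the chaser. Origin at the centre of its underside.
- tap_tip (a point): Centre of the tap's lower end (tap 25 mm over the thread). It starts 2.5 mm above the seated nut and turns nearly freely (up to 2 N at the crank knob) for 2 rad until the thread catches at the nut's mouth. Fresh thread takes about 3 N at the knob; thread already cleared turns freely again, but turning back over packed flash takes up to 8 N.
- cut (a joint): How far the tap has cleared the fouled thread: deepest point so far, rad of turning, 0 to 4.0 (full depth, a firm stop). Packed flash tightens the crank from 3 to 12 N within about 0.7 rad, first somewhere 1.5 to 2.9 rad in; only feel shows where, and forcing does not pass it. A quarter turn back wins 0.6 to 1.2 rad of fresh thread beyond the deepest point.
Not all that is in view belongs to the job. What is shaped like the nut but blue or red is not meant.

How it is judged:
By the outcome, as a careful person would: the job done as asked, in the order asked, and still so for the second after the job is handed in, with the robot touching nothing.
It also fails if it takes over 72 s, if anything falls off the work surface, if the arm or the gripper's body presses on something with over 40 N, if the wrist force passes 120 N, or if a joint passes its speed limit or range.

## Working session

There is one attempt and no reset: what is moved stays moved. The work goes in short steps, each a Python script; the robot and the scene stay as the last script left them, time stands still between calls to the robot, and variables do not carry over. Pictures are saved under pics/ and viewed, at most 10 in all, crops included, and the job is handed in when it is done.

```bash
ls; mkdir -p pics; python3 - <<'E'
from plant import robot
import cv2
for n in("scene","top"):
    cv2.imwrite(f"pics/{n}0.png",robot.grab_frame(n)); print(robot.get_calibration(n))
o=robot.observe();print(o)
E
```

```text
pics
{'vertical_fov': 54.45326371165369, 'cx': 317.149348211045, 'cy': 195.1395301537362, 'k1': 0.014174877763226106, 'rvec': array([ 2.49066284e+00, -7.05884487e-02,  1.37125505e-03]), 'tvec': array([-0.56337606,  0.08356577,  1.19050806])}
{'vertical_fov': 51.43891192635563, 'cx': 329.3512525419802, 'cy': 199.27756460143647, 'k1': -0.001989524480169427, 'rvec': array([ 2.15635167, -2.11445594,  0.21061276]), 'tvec': array([-0.0807926 ,  0.5637056 ,  1.15133997])}
{'time': 0.1, 'q': array([-8.53532434e+01,  5.99586767e+00,  5.53373651e+00,  8.96059831e+01,
        5.94128162e-04,  7.75265290e+01]), 'qvel': array([ 0.04930818,  0.02061731,  0.11781532, -0.02436821, -0.08831822,
        0.03695258]), 'joint_torque': array([ 7.53941102e-03, -5.58207929e+01,  5.04718351e+01,  1.28395835e-02,
       -9.60812213e-05, -4.52210429e-06]), 'tool_pos': array([ 0.17661897, -0.57319734,  0.30321453]), 'tcp_rot': array([-1.79933622e+02, -1.52919337e-02,  1.71202183e+01]), 'ft_force': array([ 0.13998261,  0.09701557, -0.01847367]), 'torque': array([-0.02379968, -0.01274315,  0.03561289]), 'gripper_force': 0.0, 'gripper_width': 0.08542239588418873}
```

View pics/scene0.png

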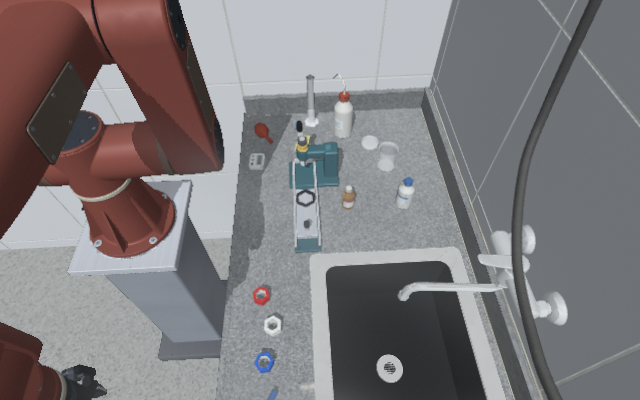

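View pics/top0.png

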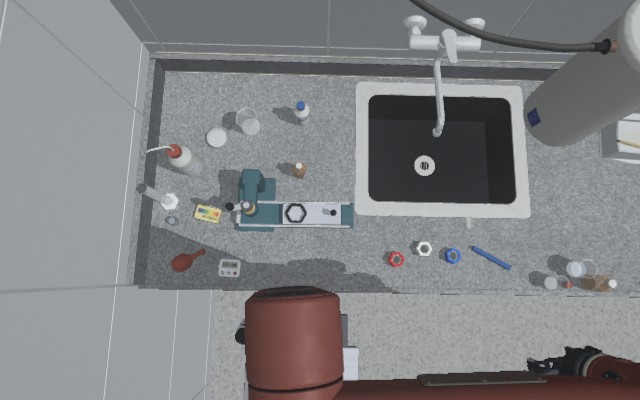

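Candidates (scene / top): red nut (262,296)/(397,259), white nut (273,326)/(425,248), blue nut (264,362)/(453,256). I choose the white one. The chaser's shuttle nest is at scene (306,198) / top (295,213), and the crank knob at scene (299,127) / top (230,206). Next I'll take close crops of these.

```bash
python3 - <<'E'
import cv2,numpy as np
t=cv2.imread("pics/top0.png");s=cv2.imread("pics/scene0.png")
def crop(im,x,y,w,h,k):
    c=cv2.resize(im[y:y+h,x:x+w],None,fx=k,fy=k,interpolation=cv2.INTER_CUBIC)
    for i in range(0,w,10):
        cv2.line(c,(i*k,0),(i*k,6 if i%50 else 14),(0,0,255),1)
    for i in range(0,h,10):
        cv2.line(c,(0,i*k),(6 if i%50 else 14,i*k),(0,0,255),1)
    return c
C=np.zeros((600,800,3),np.uint8)
a=crop(t,220,160,150,75,5);C[:375,:750]=a
b=crop(t,380,235,100,40,5);C[380:580,:500]=b
cv2.imwrite("pics/c1.png",C)
C=np.zeros((600,800,3),np.uint8)
a=crop(s,280,110,70,150,4);C[:600,:280]=a
b=crop(s,245,280,50,95,6);C[:570,300:600]=b
cv2.imwrite("pics/c2.png",C)
E
```

```text
(no output)
```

View pics/c1.png

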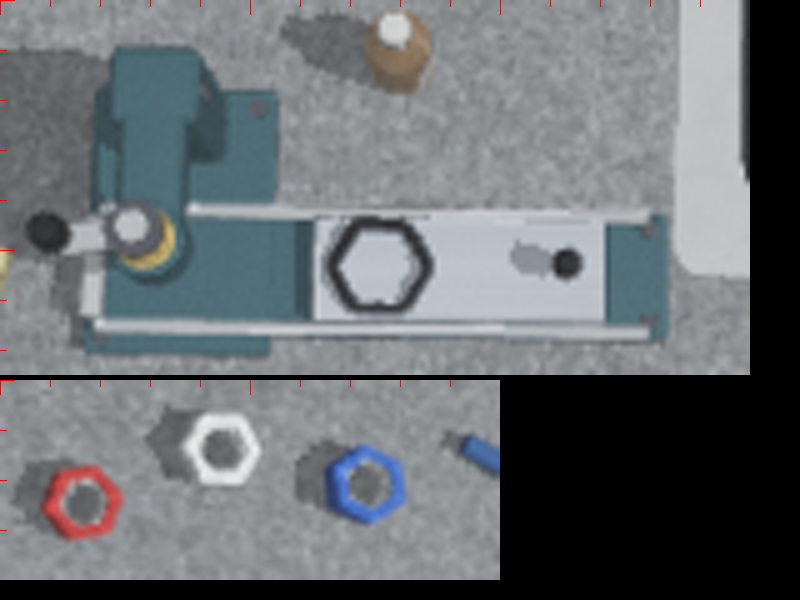

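View pics/c2.png

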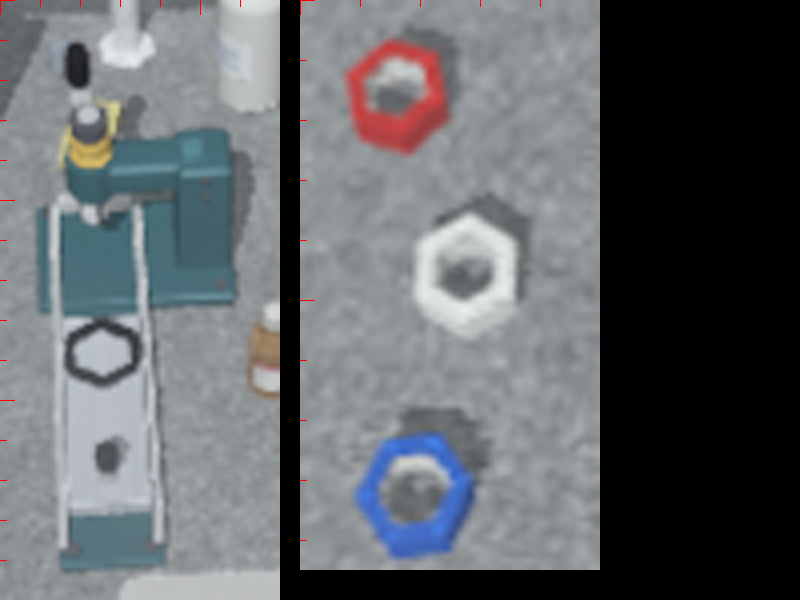

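White nut: top crop centre ≈(424,248.5), flats nearly facing the image's vertical. The nest rim is at about (296,212.8), the shuttle knob top at (333,212.3) and the crank knob top at (229,206). In the scene view the crank knob top is at about (299,120). The shuttle is at its loading end.

```bash
cat > h.py <<'E'
import numpy as np,cv2
from scipy.optimize import least_squares
from plant import robot
def cam(n):
    c=robot.get_calibration(n);f=200/np.tan(np.radians(c["vertical_fov"]/2))
    R=cv2.Rodrigues(np.array(c["rvec"]))[0];return c,f,R,np.array(c["tvec"])
def proj(n,P):
    c,f,R,t=cam(n);X=np.atleast_2d(P)@R.T+t;s=X[:,:2]/X[:,2:];s=s*(1+c["k1"]*(s**2).sum(1,keepdims=True))
    return s*f+[c["cx"],c["cy"]]
def atz(n,uv,z):
    return least_squares(lambda p:(proj(n,[p[0],p[1],z])-uv).ravel(),[.5,0.]).x
def tri(a,b):
    return least_squares(lambda p:np.r_[(proj("top",p)-a).ravel(),(proj("scene",p)-b).ravel()],[.5,0.,.1])
def c1(u,v,x0=220,y0=160,k=5): return np.array([(u+.5)/k-.5+x0,(v+.5)/k-.5+y0])
def sc(u,v,x0=280,y0=110,k=4): return c1(u,v,x0,y0,k)
E
python3 - <<'E'
from h import *
print("nest T",atz("top",c1(380,264),.043),"S",atz("scene",sc(103,352),.043))
print("sknob T",atz("top",c1(566,263),.072),"S",atz("scene",sc(108,443),.072))
k=tri(c1(48,232),sc(78,46));print("crank top",k.x,k.cost)
k=tri(c1(131,224),sc(89,113));print("hub top",k.x,k.cost)
for a,b in(((190,208),(650,216)),((97,325),(650,334))):
    p,q=atz("top",c1(*a),.04),atz("top",c1(*b),.04);print("rail",p,q,np.degrees(np.arctan2(*(p-q)[::-1])))
# nut by sampled mask
for n,z in(("top",.024),("scene",.024)):
    im=cv2.imread(f"pics/{n}0.png").astype(int)
    x0,y0,w,h=(410,236,30,26) if n=="top" else (258,310,30,30)
    r=im[y0:y0+h,x0:x0+w];m=((r.min(2)>(195 if n=="top" else 205))&(r.max(2)-r.min(2)<30)).astype(np.uint8)
    cs,_=cv2.findContours(m,cv2.RETR_EXTERNAL,cv2.CHAIN_APPROX_NONE);c=max(cs,key=cv2.contourArea)[:,0]+[x0,y0]
    h_=cv2.convexHull(c.astype(np.float32))[:,0]
    W=np.array([atz(n,p,z) for p in h_])
    hx=lambda p,W:(np.abs((W-p[:2])@np.array([[np.cos(p[2]+i*np.pi/3),np.sin(p[2]+i*np.pi/3)] for i in range(3)]).T).max(1)-p[3])
    best=min((least_squares(hx,[*W.mean(0),a,.02],args=(W,)) for a in np.radians([0,15,30,45])),key=lambda r:r.cost)
    print("nut",n,best.x[:2],np.degrees(best.x[2])%60,best.x[3],best.cost**.5, W.min(0),W.max(0))
E
```

```text
nest T [0.52599647 0.0271971 ] S [0.53047964 0.02917061]
sknob T [ 0.52448312 -0.07981621] S [ 0.53181733 -0.07320464]
crank top [0.51825097 0.1827466  0.21081405] 3.6381701527999657
hub top [0.52656975 0.14743734 0.17807393] 0.9722150028782169
rail [0.55708807 0.13895701] [ 0.55804704 -0.12926729] 90.20484612931945
rail [0.48756036 0.18904156] [ 0.4887667  -0.12990539] 90.21670581317737
nut top [ 0.43040873 -0.34874768] 0.941745952767696 0.01876316115149053 0.0007303985271565152 [ 0.41135952 -0.36914255] [ 0.44935838 -0.32814435]
nut scene [ 0.43377735 -0.34629466] 49.84888394099489 0.019537829259248667 0.0008503177819915483 [ 0.41642009 -0.36711146] [ 0.45174388 -0.3248061 ]
```

```bash
cat >> h.py <<'E'
def D(yaw): return [180,0,yaw]
def st(m=""):
    o=robot.observe();print(m,"t%.2f"%o["time"],np.round(o["tool_pos"],4),"F",np.round(o["ft_force"],1),"w%.4f g%.0f"%(o["gripper_width"],o["gripper_force"]),"yaw%.1f"%o["tcp_rot"][2]);return o
E
python3 - <<'E'
from h import *
robot.move_pose([.528,-.077,.17],D(90)); st()
robot.set_gripper(.045)
print(robot.line_to([.528,-.077,.121],vel=.1,guard=6)); st("down")
robot.set_gripper(.0); o=st("xgrip")
cv2.imwrite("pics/k.png",robot.grab_frame("scene"))
E
```

```text
t2.33 [ 0.5281 -0.0778  0.1703] F [ 0.4  0.6 -1. ] w0.0852 g0 yaw89.9
False
down t3.44 [ 0.5281 -0.077   0.1213] F [-0.  -0.   0.9] w0.0451 g0 yaw90.0
xgrip t3.83 [ 0.5277 -0.0772  0.122 ] F [-6.6  0.1  7.8] w0.0144 g59 yaw90.0
```

```bash
python3 - <<'E'
import cv2
im=cv2.imread("pics/k.png")[150:270,260:360];cv2.imwrite("pics/kc.png",cv2.resize(im,None,fx=5,fy=5,interpolation=cv2.INTER_CUBIC))
E
```

```text
(no output)
```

View pics/kc.png

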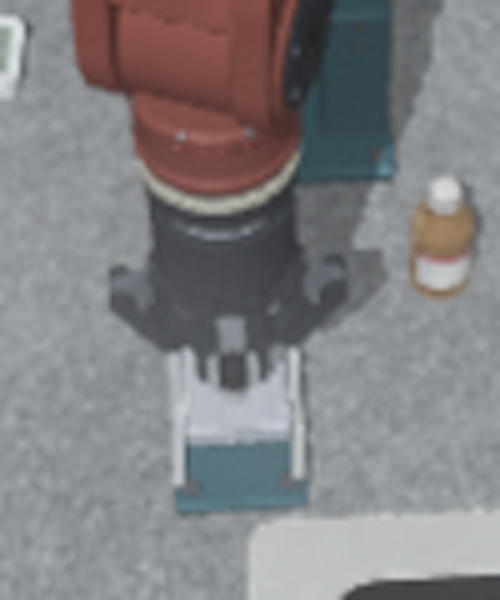

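```bash
python3 - <<'E'
from h import *
robot.set_gripper(.05); o=st("open"); x=o["tool_pos"][0]
robot.line_to([.527,-.075,.158],vel=.15)
robot.move_pose([.527,-.075,.158],D(180))
print(robot.line_to([.527,-.075,.121],vel=.1,guard=6))
robot.set_gripper(0.); robot.pause(.2); st("ygrip")
robot.set_gripper(.05); st("open")
E
```

```text
open t4.31 [ 0.5281 -0.077   0.121 ] F [0.4 1.1 0.4] w0.0501 g0 yaw90.0
False
ygrip t7.24 [ 0.5275 -0.0754  0.1221] F [-1.7 -1.4  6.8] w0.0143 g59 yaw180.0
open t7.67 [ 0.5269 -0.0749  0.1209] F [ 0.3 -0.6 -0. ] w0.0501 g0 yaw-180.0
```

```bash
python3 - <<'E'
from h import *
robot.line_to([.527,-.075,.16],vel=.2)
robot.set_gripper(.062)
robot.move_pose([.4325,-.3477,.14],D(90))
print(robot.line_to([.4325,-.3477,.0845],vel=.1,guard=8)); st("down")
robot.set_gripper(0.); robot.pause(.1); st("grip")
robot.line_to([.4325,-.3477,.13],vel=.15); st("lift")
cv2.imwrite("pics/n.png",robot.grab_frame("scene"))
cv2.imwrite("pics/nt.png",robot.grab_frame("top"))
a=cv2.resize(cv2.imread("pics/n.png")[270:370,220:320],None,fx=4,fy=4,interpolation=2)
b=cv2.resize(cv2.imread("pics/nt.png")[200:300,375:475],None,fx=4,fy=4,interpolation=2)
cv2.imwrite("pics/nn.png",cv2.hconcat([a,b]))
E
```

```text
False
down t10.12 [ 0.4328 -0.3477  0.0849] F [-0.5  0.8  0.1] w0.0621 g0 yaw90.0
grip t10.55 [ 0.4331 -0.3484  0.0859] F [-0.7  1.   6. ] w0.0384 g60 yaw90.0
lift t11.00 [ 0.4326 -0.3479  0.13  ] F [-0.4  0.5 -1.8] w0.0387 g60 yaw90.0
```

View pics/nn.png

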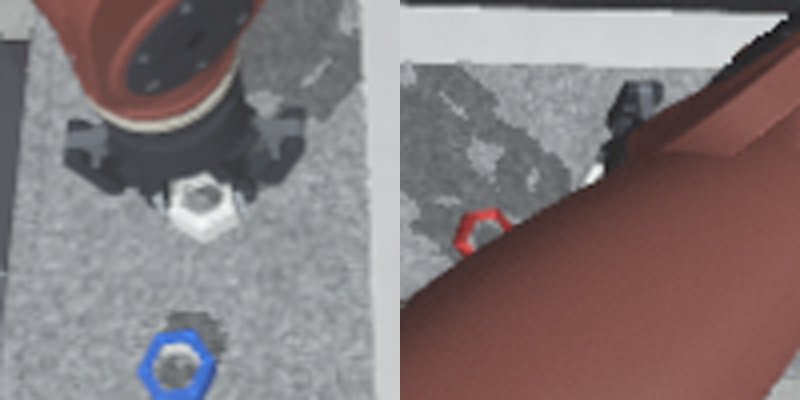

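The nut is upright between the pads, at left-crop (203,207), with the grip on its flats. Next I place it.

```bash
python3 - <<'E'
from h import *
x,y=.5268,.0326
robot.line_to([.4325,-.3477,.18],vel=.2)
robot.move_pose([x,y,.165],D(90))
robot.line_to([x,y,.133],vel=.12); st("above")
print(robot.line_to([x,y,.1175],vel=.03,guard=10)); st("down")
robot.pause(.1);cv2.imwrite("pics/p.png",robot.grab_frame("scene"))
E
```

```text
above t13.38 [0.5265 0.0321 0.1327] F [-0.3 -0.  -0. ] w0.0385 g60 yaw90.0
True
down t13.84 [0.527  0.0326 0.1199] F [-2.1 -0.4  5.9] w0.0382 g61 yaw90.0
```

```bash
python3 - <<'E'
from h import *
robot.set_gripper(.056); st("rel")
robot.line_to([.5268,.0326,.165],vel=.15)
robot.move_pose([.527,-.0754,.165],D(90))
cv2.imwrite("pics/p2.png",robot.grab_frame("scene"))
cv2.imwrite("pics/p2t.png",robot.grab_frame("top"))
a=cv2.resize(cv2.imread("pics/p2.png")[150:250,260:360],None,fx=4,fy=4,interpolation=2)
b=cv2.resize(cv2.imread("pics/p2t.png")[160:260,240:340],None,fx=4,fy=4,interpolation=2)
cv2.imwrite("pics/pp.png",cv2.hconcat([a,b])); st()
E
```

```text
rel t14.31 [0.5264 0.0326 0.1189] F [ 0.1 -0.9 -0.5] w0.0560 g0 yaw90.0
 t15.38 [ 0.5266 -0.0746  0.1641] F [ 0.1 -0.4 -0.2] w0.0560 g0 yaw90.0
```

View pics/pp.png

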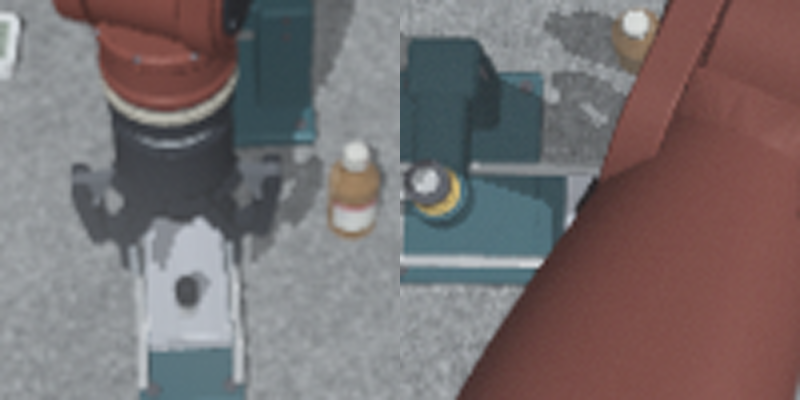

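```bash
python3 - <<'E'
from h import *
robot.set_gripper(.045)
x=.5268
print(robot.line_to([x,-.0752,.121],vel=.12,guard=6)); 
robot.set_gripper(0.); o=st("grip"); y0=o["tool_pos"][1]
print(robot.line_to([x,.065,.121],vel=.07,guard=8)); robot.pause(.15); o=st("home"); print(o["tool_pos"][1]-y0)
E
```

```text
False
grip t16.54 [ 0.5275 -0.0755  0.1222] F [-0.6  0.6  6.2] w0.0143 g59 yaw90.0
True
home t18.18 [0.5268 0.0409 0.1222] F [-1.2 -1.8  5.7] w0.0142 g59 yaw90.0
0.1163419809969061
```

```bash
python3 - <<'E'
from h import *
for i in range(2):
    print(robot.line_to([.5268,.065,.121],vel=.03,guard=8)); o=st("home")
    robot.pause(.1)
    o=st()
E
```

```text
True
home t18.43 [0.5268 0.041  0.1222] F [-0.2 -1.5  5.3] w0.0143 g59 yaw89.9
 t18.53 [0.5268 0.041  0.1222] F [-1.2 -0.9  5.6] w0.0143 g59 yaw89.9
True
home t18.78 [0.5268 0.0412 0.1222] F [-0.2 -1.   4.3] w0.0142 g59 yaw89.9
 t18.88 [0.5268 0.0412 0.1222] F [-0.4 -1.6  4.1] w0.0145 g59 yaw89.9
```

```bash
python3 - <<'E'
from h import *
robot.set_gripper(.05)
robot.line_to([.5268,.041,.165],vel=.2)
robot.move_pose([.48,-.2,.22],D(90))
cv2.imwrite("pics/s.png",robot.grab_frame("scene"))
cv2.imwrite("pics/st.png",robot.grab_frame("top"))
a=cv2.resize(cv2.imread("pics/s.png")[110:210,275:355],None,fx=5,fy=5,interpolation=2)
b=cv2.resize(cv2.imread("pics/st.png")[160:260,220:300],None,fx=5,fy=5,interpolation=2)
cv2.imwrite("pics/ss.png",cv2.hconcat([a,b])); st()
E
```

```text
t20.77 [ 0.4802 -0.1986  0.2193] F [0.4 1.  0.2] w0.0500 g0 yaw90.1
```

View pics/ss.png

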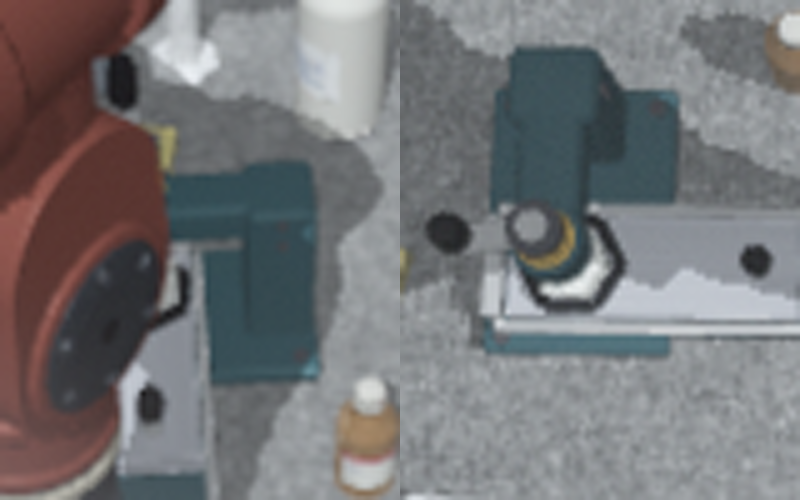

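```bash
python3 - <<'E'
from h import *
a=atz("top",c1(566,263),.072);b=atz("top",c1(356,260),.072);print(a,b,b-a)
a=atz("top",c1(432,264),.043);b=atz("top",c1(225,262),.043);print(a,b,b-a)
# bush/collar in images: hub axis; collar top-right edge ; plate left edge(z=.034)
print("hub",atz("top",c1(131,224),.18), "plate ends", atz("top",c1(605,262),.034),atz("top",c1(315,262),.034),atz("top",c1(505-400,300),.034))
E
```

```text
[ 0.52448312 -0.07981621] [0.52373154 0.03891486] [-0.00075158  0.11873107]
[ 0.52662099 -0.00288821] [0.52530605 0.1167599 ] [-0.00131494  0.11964811]
hub [0.52392279 0.14649198] plate ends [ 0.53122902 -0.10356785] [0.52771308 0.06568147] [0.50291081 0.18644536]
```

The shuttle knob is now at top-crop (756,260). By the image it travelled about 119 mm. The nest ring sits round the spindle and the white nut shows under the tap, at the firm stop. The spindle axis is therefore at about (0.5266, 0.149), which agrees with the hub. The crank knob is at crop (448,232). Next I approach and grip the crank.

```bash
python3 - <<'E'
from h import *
C=np.array([.5266,.149])
for z in(.20,.205,.21,.215):
    k=atz("top",c1(48,232),z)+[.0028,.0022]; print(z,k,np.linalg.norm(k-C))
d=(k-C)/np.linalg.norm(k-C)
k=atz("top",c1(48,232),.211)+[.0028,.0022]; d=k-C; P=C+.04*d/np.hypot(*d);print(P,np.degrees(np.arctan2(d[1],d[0])))
robot.line_to([.48,-.2,.33],vel=.25)
robot.move_pose([*P,.315],D(90)); robot.set_gripper(.045)
print(robot.line_to([*P,.256],vel=.1,guard=6)); st("down")
robot.set_gripper(0.); robot.pause(.15); st("grip")
E
```

```text
0.2 [0.51848347 0.18630489] 0.03817764611256078
0.205 [0.51768597 0.18516951] 0.037251761241028365
0.21 [0.51688846 0.18403414] 0.036355260127271034
0.215 [0.51609096 0.18289877] 0.03549036957802501
[0.51568665 0.18748245] 105.83296297602057
False
down t23.77 [0.5158 0.1875 0.2566] F [0.3 0.1 0.4] w0.0448 g0 yaw90.0
grip t24.30 [0.5161 0.1875 0.2571] F [-0.5  0.   6.3] w0.0162 g59 yaw90.0
```

```bash
cat >> h.py <<'E'
import json
S=json.load(open("s.json")) if __import__("os").path.exists("s.json") else dict(C=[.5266,.149],th0=np.radians(105.83),a=0.,z=.2562)
def save(): json.dump(S,open("s.json","w"))
def go(a,vel):
    th=S["th0"]-a
    robot.line_to([S["C"][0]+.04*np.cos(th),S["C"][1]+.04*np.sin(th),S["z"]-.008*a/(2*np.pi)],vel=vel)
    S["a"]=float(a);save();o=robot.observe();f=o["ft_force"]
    # resistance against clockwise motion (+), radial outward force on tool
    t=np.array([np.sin(th),-np.cos(th)]);r=np.array([np.cos(th),np.sin(th)])
    return -f[:2]@t, f[:2]@r, f[2], o
def crank(to,lim,step=.2,vel=.06):
    s=np.sign(to-S["a"])
    while abs(to-S["a"])>1e-6:
        a=S["a"]+s*min(step,abs(to-S["a"]))
        t,r,z,o=go(a,vel)
        print("a%.2f T%.1f R%.1f Z%.1f t%.1f"%(a,t,r,z,o["time"]))
        if s*t>lim or abs(r)>25: return True
    return False
E
python3 - <<'E'
from h import *
print(crank(1.6,6))
E
```

```text
a0.20 T-0.9 R-1.2 Z5.7 t24.6
a0.40 T-0.5 R-2.2 Z5.9 t24.9
a0.60 T-1.0 R-3.5 Z6.6 t25.1
a0.80 T-0.4 R-4.0 Z6.5 t25.4
a1.00 T-0.2 R-5.7 Z9.0 t25.7
a1.20 T-0.2 R-6.6 Z8.9 t26.0
a1.40 T-1.3 R-6.7 Z10.3 t26.3
a1.60 T-0.1 R-6.4 Z9.9 t26.6
False
```

```bash
python3 - <<'E'
from h import *
S["C"]=[.5259,.149];save()
print(crank(3.2,6.5))
if S["a"]>3.1: print(crank(5.2,6.0,step=.12,vel=.05))
E
```

```text
a1.80 T-1.6 R-4.4 Z7.9 t26.9
a2.00 T-0.6 R-3.6 Z8.4 t27.1
a2.20 T0.1 R-3.0 Z8.6 t27.4
a2.40 T1.2 R-2.4 Z7.7 t27.7
a2.60 T1.0 R-1.7 Z6.5 t28.0
a2.80 T1.5 R-1.6 Z6.1 t28.3
a3.00 T0.1 R-0.9 Z6.6 t28.6
a3.20 T0.9 R-0.7 Z6.0 t28.8
False
a3.32 T2.3 R0.4 Z7.2 t29.1
a3.44 T2.2 R1.5 Z6.4 t29.3
a3.56 T2.2 R1.3 Z6.9 t29.6
a3.68 T3.0 R2.1 Z7.1 t29.8
a3.80 T2.3 R2.0 Z8.7 t30.1
a3.92 T3.2 R2.2 Z7.7 t30.3
a4.04 T4.2 R2.7 Z8.8 t30.6
a4.16 T5.1 R3.2 Z9.7 t30.8
a4.28 T6.6 R3.3 Z9.6 t31.1
True
```

```bash
cat > cyc.py <<'E'
from h import *
p=S["a"]
if crank(p-.35,10.5,step=.12,vel=.04) or crank(p-1.65,10.5): print("BACK STOP");raise SystemExit
if crank(p-.15,6.5): raise SystemExit
print(crank(6.1,6.3,step=.12,vel=.05))
E
python3 cyc.py
```

```text
a4.16 T-1.7 R3.3 Z12.4 t31.4
a4.04 T-1.8 R3.3 Z13.5 t31.6
a3.93 T-3.5 R3.3 Z13.6 t31.9
a3.73 T-4.3 R2.9 Z14.4 t32.2
a3.53 T-4.7 R1.5 Z15.0 t32.4
a3.33 T-6.0 R1.4 Z15.9 t32.7
a3.13 T-7.3 R-0.1 Z16.7 t33.0
a2.93 T-6.6 R-0.6 Z16.8 t33.3
a2.73 T-6.9 R-1.9 Z16.0 t33.6
a2.63 T-7.7 R-1.8 Z16.6 t33.8
a2.83 T-8.3 R-2.5 Z16.6 t34.1
a3.03 T-7.5 R-0.8 Z15.6 t34.4
a3.23 T-6.7 R0.1 Z14.3 t34.7
a3.43 T-6.0 R0.9 Z14.1 t35.0
a3.63 T-5.0 R1.4 Z13.4 t35.2
a3.83 T-4.8 R3.2 Z12.9 t35.5
a4.03 T-3.3 R2.5 Z11.6 t35.8
a4.13 T-2.1 R3.0 Z10.9 t36.1
a4.25 T-0.1 R3.2 Z9.0 t36.3
a4.37 T3.9 R3.4 Z9.7 t36.6
a4.49 T5.0 R4.3 Z10.4 t36.8
a4.61 T5.9 R3.4 Z11.1 t37.1
a4.73 T8.1 R4.6 Z12.5 t37.3
True
```

```bash
python3 - <<'E'
from h import *
o=st("now");th=S["th0"]-S["a"];print("cmd",S["C"][0]+.04*np.cos(th),S["C"][1]+.04*np.sin(th),S["z"]-.008*S["a"]/(2*np.pi),np.degrees(th),o["torque"],o["tcp_rot"])
cv2.imwrite("pics/cr.png",robot.grab_frame("scene"))
a=cv2.resize(cv2.imread("pics/cr.png")[80:200,260:360],None,fx=5,fy=5,interpolation=2)
cv2.imwrite("pics/crc.png",a)
E
```

```text
now t37.31 [0.4877 0.1375 0.2515] F [-2.4 -9.  12.5] w0.0161 g60 yaw89.9
cmd 0.4872308054589047 0.13876802103486713 0.25017757695340265 -165.17903709687948 [-1.82149925  0.48602047  0.00754999] [179.93408325   0.22389373  89.94067484]
```

View pics/crc.png

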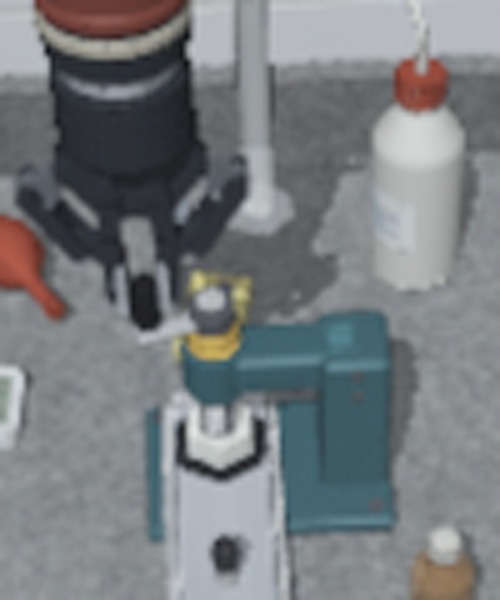

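```bash
python3 - <<'E'
from h import *
robot.set_gripper(.04);robot.pause(.1); st("open")
robot.set_gripper(0.);robot.pause(.1); o=st("regrip")
th=S["th0"]-S["a"];t=np.array([np.sin(th),-np.cos(th)]);print(-o["ft_force"][:2]@t,np.linalg.norm(o["tool_pos"][:2]-S["C"]))
E
```

```text
open t37.82 [0.4871 0.1389 0.2498] F [-0.3  0.4  0.6] w0.0401 g0 yaw90.0
regrip t38.26 [0.4875 0.1388 0.2504] F [ 3.5 -0.1  0.7] w0.0167 g59 yaw90.0
0.9411940497505501 0.039726054856628536
```

```bash
python3 - <<'E'
from h import *
p=S["a"]
crank(p-.36,10.5,step=.12,vel=.05); crank(p-1.66,10.5,step=.26,vel=.08); crank(p-1.4,10.5,step=.26,vel=.08)
E
```

```text
a4.61 T-2.7 R-4.4 Z0.8 t38.5
a4.49 T-2.8 R-5.1 Z1.6 t38.8
a4.37 T-2.6 R-5.9 Z1.9 t39.0
a4.11 T-5.1 R-7.1 Z3.9 t39.3
a3.85 T-5.4 R-7.5 Z6.2 t39.6
a3.59 T-5.1 R-8.7 Z8.3 t39.9
a3.33 T-7.5 R-7.5 Z8.3 t40.1
a3.07 T-6.5 R-7.3 Z9.6 t40.4
a3.33 T-7.0 R-7.2 Z8.4 t40.7
```

```bash
python3 - <<'E'
from h import *
if not crank(4.6,6.5,step=.25,vel=.08): print(crank(6.1,6.3,step=.12,vel=.05))
st()
E
```

```text
a3.58 T-6.2 R-7.9 Z4.8 t41.0
a3.83 T-4.3 R-8.2 Z4.0 t41.3
a4.08 T-4.2 R-8.1 Z-0.1 t41.5
a4.33 T-3.7 R-6.1 Z-0.3 t41.8
a4.58 T-2.4 R-5.9 Z-1.6 t42.1
a4.60 T-0.3 R-4.8 Z-1.7 t42.3
a4.72 T-1.0 R-5.5 Z-2.5 t42.6
a4.84 T3.0 R-4.4 Z-2.0 t42.8
a4.96 T4.6 R-3.4 Z-0.1 t43.1
a5.08 T5.5 R-1.4 Z1.7 t43.3
a5.20 T7.5 R-0.7 Z3.8 t43.6
True
 t43.58 [0.4863 0.1565 0.2497] F [-0.9 -7.4  3.8] w0.0167 g60 yaw90.0
```

```bash
cat > cyc.py <<'E'
from h import *
p=S["a"]
if crank(p-.3,10.8,step=.15,vel=.06) or crank(p-1.65,10.8,step=.27,vel=.09): print("BACK STOP");raise SystemExit
if crank(p-.1,6.8,step=.27,vel=.09): raise SystemExit
print(crank(6.3,7.,step=.12,vel=.05))
E
python3 cyc.py
```

```text
a5.05 T-2.6 R-0.8 Z2.5 t43.8
a4.90 T-3.1 R-1.2 Z4.3 t44.1
a4.63 T-4.9 R-3.6 Z5.1 t44.4
a4.36 T-5.4 R-5.3 Z5.4 t44.6
a4.09 T-7.1 R-7.1 Z7.9 t44.9
a3.82 T-5.7 R-8.3 Z9.1 t45.1
a3.55 T-6.3 R-7.9 Z9.6 t45.4
a3.82 T-6.8 R-8.6 Z8.3 t45.7
a4.09 T-6.0 R-7.9 Z6.0 t46.0
a4.36 T-4.7 R-7.4 Z3.4 t46.2
a4.63 T-4.9 R-5.4 Z2.1 t46.5
a4.90 T-1.9 R-3.3 Z2.0 t46.8
a5.10 T-1.9 R-1.8 Z1.2 t47.0
a5.22 T1.1 R1.4 Z3.4 t47.2
a5.34 T4.6 R2.1 Z4.1 t47.5
a5.46 T6.1 R2.7 Z5.9 t47.8
a5.58 T6.9 R3.4 Z7.9 t48.0
a5.70 T8.9 R4.0 Z8.5 t48.2
True
```

```bash
python3 cyc.py
```

```text
a5.55 T-2.3 R4.9 Z5.4 t48.5
a5.40 T-3.7 R4.1 Z5.0 t48.8
a5.13 T-4.7 R2.7 Z6.1 t49.0
a4.86 T-5.9 R0.0 Z7.0 t49.3
a4.59 T-6.6 R-0.7 Z7.4 t49.5
a4.32 T-6.6 R-2.9 Z6.6 t49.8
a4.05 T-6.3 R-5.2 Z7.8 t50.1
a4.32 T-6.8 R-3.5 Z6.0 t50.4
a4.59 T-5.2 R-1.9 Z5.1 t50.6
a4.86 T-4.8 R0.1 Z4.4 t50.9
a5.13 T-3.5 R1.6 Z4.5 t51.1
a5.40 T-2.4 R5.0 Z4.8 t51.4
a5.60 T-2.5 R5.9 Z5.0 t51.7
a5.72 T1.3 R7.6 Z6.7 t51.9
a5.84 T5.0 R7.2 Z7.6 t52.2
a5.96 T6.6 R9.3 Z9.8 t52.4
a6.08 T7.7 R9.1 Z9.2 t52.7
True
```

```bash
sed -i 's/crank(6.3,7.,step=.12,vel=.05)/crank(6.6,8.,step=.1,vel=.05)/' cyc.py; python3 cyc.py; python3 -c "
from h import *
st()"
```

```text
a5.93 T-1.5 R8.3 Z6.4 t52.9
a5.78 T-3.3 R7.9 Z6.1 t53.2
a5.51 T-4.4 R7.0 Z8.3 t53.4
a5.24 T-4.9 R4.8 Z7.8 t53.7
a4.97 T-6.8 R3.6 Z7.4 t54.0
a4.70 T-6.6 R-0.1 Z7.9 t54.2
a4.43 T-5.3 R-3.2 Z6.8 t54.5
a4.70 T-8.6 R-0.9 Z6.4 t54.8
a4.97 T-6.7 R0.6 Z5.8 t55.0
a5.24 T-5.4 R3.5 Z5.5 t55.3
a5.51 T-4.2 R6.8 Z5.1 t55.6
a5.78 T-2.1 R6.7 Z4.9 t55.8
a5.98 T-2.5 R8.3 Z3.0 t56.1
a6.08 T1.3 R8.4 Z4.9 t56.3
a6.18 T8.6 R9.5 Z8.3 t56.6
True
 t56.58 [0.5096 0.1867 0.2481] F [-11.5   5.6   8.3] w0.0163 g61 yaw90.0
```

```bash
python3 - <<'E'
from h import *
p=S["a"]
crank(p-.3,10.8,step=.3,vel=.08); crank(p-1.62,10.8,step=.33,vel=.12)
crank(p-.3,6.5,step=.33,vel=.12); crank(p-.1,6.5,step=.2,vel=.08)
crank(p+.3,7.5,step=.04,vel=.04)
st()
E
```

```text
a5.88 T-0.0 R7.6 Z4.3 t56.9
a5.55 T-3.3 R7.4 Z7.1 t57.1
a5.22 T-3.0 R4.7 Z7.4 t57.4
a4.89 T-4.7 R2.9 Z6.9 t57.7
a4.56 T-6.5 R-1.4 Z7.5 t57.9
a4.89 T-7.9 R1.1 Z7.4 t58.2
a5.22 T-7.0 R5.5 Z6.2 t58.4
a5.55 T-5.2 R7.1 Z6.0 t58.7
a5.88 T-2.9 R8.4 Z5.1 t59.0
a6.08 T-1.8 R8.9 Z4.9 t59.2
a6.12 T-0.9 R9.0 Z4.4 t59.5
a6.16 T4.7 R8.3 Z6.6 t59.7
a6.20 T11.6 R9.5 Z10.3 t60.0
 t59.95 [0.51   0.1869 0.2481] F [-14.2   4.8  10.3] w0.0165 g61 yaw90.0
```

```bash
python3 - <<'E'
from h import *
print(go(6.15,.05)[:3]); robot.set_gripper(.045)
p=robot.observe()["tool_pos"]
robot.line_to([p[0],p[1],.32],vel=.2); robot.move_pose([.45,-.1,.3],D(90)); st()
cv2.imwrite("pics/f.png",robot.grab_frame("top"));cv2.imwrite("pics/f2.png",robot.grab_frame("scene"))
b=cv2.resize(cv2.imread("pics/f.png")[160:260,220:320],None,fx=4,fy=4,interpolation=2)
a=cv2.resize(cv2.imread("pics/f2.png")[110:210,265:365],None,fx=4,fy=4,interpolation=2)
cv2.imwrite("pics/ff.png",cv2.hconcat([a,b]))
E
```

```text
(np.float64(1.7694086637920237), np.float64(9.288474063870735), np.float64(5.502245220715477))
 t62.22 [ 0.4502 -0.0994  0.2998] F [-0.5  0.7  1.3] w0.0449 g0 yaw90.0
```

View pics/ff.png

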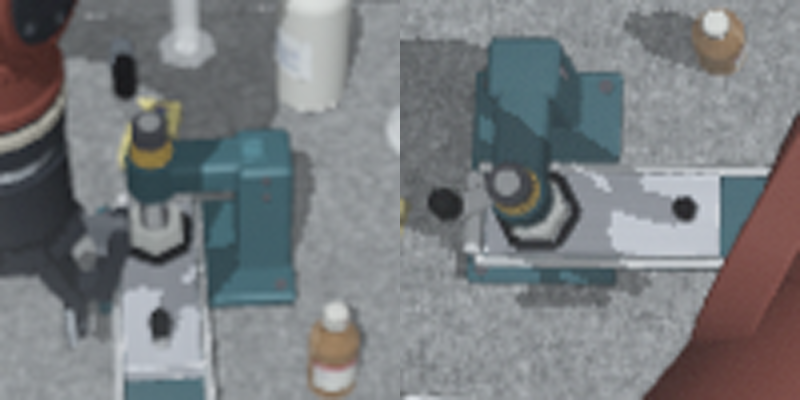

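The final picture shows the collar down on the bush at left-crop (150,150), the tap in the white nut, the shuttle home, and the bystanders where they were. The crank knob at right-crop (445,203) fits about 343° of turning. I'm handing the job in.

```bash
python3 -c "
from plant import robot
print(robot.job_done())"
```

```text
the job is handed in; nothing more can be done
None
```

I seated the white nut in the nest, slid the shuttle to its stop and cranked the tap to the firm stop at full depth, backing off a quarter turn each time it tightened, then handed the job in with the arm clear at about 62 s; no clutch slip was felt, and the highest crank reading was 11.6 N, close to its 12 N limit.

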